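# Index the glass and enter it at the inspection panel

### The arm

A 6-joint arm with a two-finger parallel gripper is mounted at the origin on the work surface. World frame = base frame: x ahead of the robot, y to its left, z up, the work surface at z = 0. Lengths are in mm, angles in degrees, forces in N, time in s.
With the tool pointing down it reaches from about 350 to 850 mm from the base axis. Payload 8.1 kg.
Tool frame: the origin (TCP) lies midway between the tips of the shut fingers; the grasp point (between the pads) lies 19 mm behind it (r.pinch_z is the distance from the TCP to the grasp point, in mm); z points along the fingers, y is the line along which they close (so a half turn about z gives the same grasp; the last joint's range is limited). The gripper opens to 85 mm and grips with 20 to 120 N. Pads are 22 mm wide; open, the fingers measure 114 mm over their backs; the gripper's body (76 mm by 85 mm) begins 54 mm behind the grasp point. The pads swing forward as they close: fully open they stand 13 mm farther back than shut.
Start: joints at [-81.326, 7.471, 85.268, -0, 87.261, -4.893], TCP at [140.776, -583.256, 231.292] pointing down, gripper open.
Joint ranges: [-169.43, 169.43], [-51.17, 129.36], [1.28, 143.12], [-76.62, 256.62], [0, 156.53], [-152.29, 152.29]. Speed limits (degrees/s): [136.94, 136.94, 159.86, 180, 180, 180].

### API

Orientations are given as [roll, pitch, yaw] about the fixed x, y, z axes, in that order (R = Rz(yaw) Ry(pitch) Rx(roll)).
In Python, from bench import r gives the robot as it stands.
- The arm moves only by the shell command python3 -m jog 'ROWS' [OPENING] [FORCE]. ROWS is JSON, one flat list of numbers, 6 for each row, row after row: the shift along the tool's x, y, z in m, then the turn, a rotation vector about the tool's x, y, z in rad. A call has 1 to 8 rows; each row is the pose to reach, as a shift and turn from the pose commanded when the call began, along the tool's axes at that moment; what a row does not reach only later rows make up. A row lasts 1/8 s, in which the tool goes at most 62.5 mm and 10.7 degrees, less where a joint would pass 70% of its speed; a pose out of reach is approached as far as the arm can. A call with a gripper value outside its range is refused whole. OPENING is the opening, from -1 (shut) to 1 (fully open), set as the call begins (- or left out, the last holds). The fingers move at their own pace and stop on an object; FORCE is the grip in N (left out, the last holds). Time passes only in rows, so rows that repeat a pose let the fingers close. It gives the time, the measured TCP pose, the force, the opening and the grip force at its end, in the units of the state.
- r.sense(): the state, without advancing time (a new reading comes with each control period).
- r.snapshot(name): name is "scene" or "side" or "wrist"; returns a dict with "pixels" (400x640x3 uint8, red, green, blue), "range_z" (400x640 float32, mm along the optical axis (not along the pixel's ray), 0 where there is no reading), "K" (3x3 intrinsics, pixels), "rvec" (rotation vector, rad) and "tvec" (3), from world to camera coordinates, as OpenCV has them. Camera axes: x right, y down, z forward; pixel columns grow to the right and rows downward; lengths in mm; the calibration is good to about 2 mm. A picture is of the moment at which its call begins.
- r.hand_in(): hands the job in; it is judged then, once.
Trained networks look in a picture, given as the dict that the camera call returned (one of the last four; its "shot" number tells which), for a name from the list of things; names that differ only in an ending like _2 or _b are one class to them, and where a whole thing is asked for, a point or a joint stands for the part that bears it (a point fixed in the world has none). Each returns a list of dicts, best first, with "score" (0 to 1); they miss things now and then, are a little off and sometimes report something else, mostly with a low value. They report only what shows in the picture. A call takes as long as a camera call. They do not tell look-alikes from the thing itself.
- r.look_for(picture, target): "bbox" ([left, top, right, bottom] in pixels, round what is visible of it).
- r.outline_of(picture, target): "region" (400x640 bool, what is visible of it) and "bbox" ([left, top, right, bottom] in pixels, round what is visible of it).
The state is a dict: "time": time; "joint_pos": joint angles; "qd": joint speeds; "joint_efforts": joint torques, N m; "tool_pos": TCP position; "tcp_rot": TCP orientation; "ft_force": force on the tool from outside, world axes, zero at the start; "wrist_torque": the same for the moment, N m; "finger_gap": finger opening in mm; "grip_force": force on a finger pad.
Only numpy, scipy, OpenCV 4.12 (cv2) and the standard library are available. Lean on these libraries where they do the work, as an engineer would, in place of code of your own. Each camera call takes 0.05 s, during which the arm holds its last target. There are 200 camera calls.

### The job

Step the glass insulator on the rotary table round to its inspection position: on the grey panel press the square key and then the large round key, next turn the table by its upright black handle until the handle stands right in front of the plunger block and the plunger has snapped into its notch, then press the plus-shaped key and last the long bar key. Press each key fully down and let it come up before the next, and press neither the three-cornered key nor the small stud. The glass on the table must stay upright in the middle, and the other glass pieces and the gauge must stay where they are.

Things in the scene. Friction and masses are not known exactly. Their poses are not given: they have to be found in the camera images.
- indexer: Rotary indexing table, fixed to the bench: dark round foot 244 mm across; on it an aluminium disc 224 mm across, top face 37 mm above the bench (rubber pad in the middle to 38 mm), turning about the vertical axis through this origin (centre of the underside). Its own -x side carries the plunger block, its own +x side the gauge column.
- column_top (a point): Top of the steel gauge column on the indexer's foot, 16 mm thick, 232 mm tall, 150 mm from the disc's axis. From it an arm 12 mm thick, 205 mm up, reaches in over the disc to a black gauge head, 32 mm in diameter, 190 to 220 mm up, 45 mm from the axis on the column's side.
- turntable (a joint): Angle of the disc (rad), anticlockwise seen from above positive; 0 = the handle stands right in front of the plunger block with the sprung plunger seated between the two studs on the disc's rim (the detent). It starts at -1.7 to -0.8, so it must be turned anticlockwise; stops at -2.2 and +0.5.
- handle_top (a point): Top centre of the black upright handle pin on the disc: 16 mm in diameter, 98 mm from the disc's axis, standing 75 mm above the disc, its top 111 mm above the bench; about 35 mm clear of the glass.
- plunger_block_top (a point): Top centre of the small steel plunger block on the indexer's foot, 30 x 34 mm, 40 mm tall, 139 mm from the disc's axis; the ball-ended sprung plunger sticks out of it towards the disc. About 4 N at the handle takes the disc into or out of the detent.
- panel: Grey key panel fixed to the bench, 160 mm deep (its x, from -70 to +90), 200 mm wide (its y), top face 50 mm above the bench, a 20 mm thick upright screen housing along its far (+x) edge, 90 mm above the bench. Origin: under the key field, on the bench. Six white keys in two rows of three, at x -34 and +24 mm, y -58, 0 and +58 mm; which key is in which place varies.
- key_square_top (a point): Centre of the top face of the key that is a square 34 mm cap; white, 66 mm above the bench, axes those of the panel.
- key_square (a joint): Travel of that key (m): 0 up, 0.006 fully down (about 5 N); it springs back.
- key_disc_top (a point): Centre of the top face of the key that is a large round flat cap 36 mm in diameter; white, 66 mm above the bench, axes those of the panel.
- key_disc (a joint): Travel of that key (m): 0 up, 0.006 fully down (about 5 N); it springs back.
- key_cross_top (a point): Centre of the top face of the key that is a plus-shaped cap, two crossed bars 40 x 13 mm; white, 66 mm above the bench, axes those of the panel.
- key_cross (a joint): Travel of that key (m): 0 up, 0.006 fully down (about 5 N); it springs back.
- key_bar_top (a point): Centre of the top face of the key that is a single long bar 40 x 13 mm (long along the panel's width, its own y); white, 66 mm above the bench, axes those of the panel.
- key_bar (a joint): Travel of that key (m): 0 up, 0.006 fully down (about 5 N); it springs back.
- key_tri_top (a point): Centre of the top face of the key that is a three-cornered cap, 24 mm from centre to corner; white, 66 mm above the bench, axes those of the panel. Not to be pressed.
- key_tri (a joint): Travel of that key (m): 0 up, 0.006 fully down (about 5 N); it springs back. Not to be pressed.
- key_stud_top (a point): Centre of the top face of the key that is a small round stud 16 mm in diameter; white, 66 mm above the bench, axes those of the panel. Not to be pressed.
- key_stud (a joint): Travel of that key (m): 0 up, 0.006 fully down (about 5 N); it springs back. Not to be pressed.
- glass_work: The piece under inspection, loose on the centre of the disc and turning with it: line insulator of solid green glass, skirt 110 mm in diameter, 90 mm tall, head 54 mm in diameter, 0.7 kg; origin at the centre of its underside
- glass_near: Bystander on the bench between the table and the panel, on the robot's side: line insulator of solid green glass, skirt 110 mm in diameter, 90 mm tall, head 54 mm in diameter, 0.7 kg; origin at the centre of its underside
- glass_far: Bystander on the bench between the table and the panel, on the far side: line insulator of solid green glass, skirt 110 mm in diameter, 90 mm tall, head 54 mm in diameter, 0.7 kg; origin at the centre of its underside
- gap_gauge: Bystander: flat steel gap gauge lying on the bench between the two bystanding glasses, 46 x 120 x 8 mm, forked at its +y end; origin at the middle of its underside
Things that resemble listed ones, but are neither listed nor needed, are in the scene too. Leave any brown or red look-alike of the glass_work alone.

How it is judged (in metres and radians):
On the way, in this order (a step that is already met when the one before it is completed fails the run):
1. the square key is pressed fully down (value of joint key_square above 0.0045 m), for 0.05 s.
2. then the large round key is pressed fully down (value of joint key_disc above 0.0045 m), for 0.05 s.
3. then the table is turned home into its detent (value of joint turntable between -0.05 and 0.05 rad), for 0.2 s.
4. then the plus-shaped key is pressed fully down (value of joint key_cross above 0.0045 m), for 0.05 s.
5. last the long bar key is pressed fully down (value of joint key_bar above 0.0045 m), for 0.05 s.
At the end, for the whole second after the job is handed in: The table rests in its detent (joint within 0.05 rad of 0), all six keys are up (within 1.5 mm), and the work glass stands upright (within 0.1 rad), within 15 mm of the table's axis (all of step 3 and value of joint each of key_square, key_disc, key_cross, key_bar, key_tri, key_stud below 0.0015 m and horizontal distance between glass_work and indexer below 0.015 m and angle between glass_work's own z axis and vertical below 0.1 rad and velocity of joint turntable between -0.05 and 0.05 rad/s); the robot touches nothing.
It fails at once if the three-cornered key or the small stud is pressed (more than 2.5 mm) (value of joint any of key_tri, key_stud above 0.0025 m).
It fails at once if two keys are down at once (value of joint each of key_square, key_disc above 0.0025 m or value of joint each of key_square, key_cross above 0.0025 m or value of joint each of key_square, key_bar above 0.0025 m or value of joint each of key_disc, key_cross above 0.0025 m or value of joint each of key_disc, key_bar above 0.0025 m or value of joint each of key_cross, key_bar above 0.0025 m).
It fails at once if the square or large round key is pressed after the table was turned (handle over 15 mm from its start), or the plus or bar key while it is not in its detent ((value of joint any of key_square, key_disc above 0.0025 m and distance of handle_top from where it was at the start of the episode above 0.015 m) or (value of joint any of key_cross, key_bar above 0.0025 m and not (value of joint turntable between -0.05 and 0.05 rad))).
It fails at once if the work glass is tipped (over 0.2 rad) or shoved over 20 mm off the table's axis (angle between glass_work's own z axis and vertical above 0.2 rad or horizontal distance between glass_work and indexer above 0.02 m).
It fails at once if a bystanding glass or the gauge is shifted by more than 20 mm or tipped over 0.2 rad (distance of any of glass_near, glass_far, gap_gauge from where it was at the start of the episode above 0.02 m or angle between any of glass_near, glass_far, gap_gauge's own z axis and vertical above 0.2 rad).
It also fails if it takes over 64 s, if anything falls off the work surface, if the arm or the gripper's body presses on something with over 40 N, if the wrist force passes 120 N, or if a joint passes its speed limit or range.

## Working session

There is one attempt and no reset: what is moved stays moved. The work goes in short steps, Python scripts to look and compute and a shell command to move; the robot and the scene stay as the last step left them, time stands still between calls to the robot, and variables do not carry over. Pictures are saved under pics/ and viewed, at most 10 in all, crops included, and the job is handed in when it is done.

```bash
mkdir -p pics; ls
cat > h.py <<'E'
import numpy as np,cv2
from bench import r
def world(s,mask=None):
    R=cv2.Rodrigues(np.array(s["rvec"],float))[0];t=np.array(s["tvec"],float).ravel();K=np.array(s["K"])
    z=s["range_z"];v,u=np.mgrid[:z.shape[0],:z.shape[1]]
    P=np.stack([(u-K[0,2])/K[0,0]*z,(v-K[1,2])/K[1,1]*z,z],-1)
    return (P-t)@R
def save(s,n): cv2.imwrite(f"pics/{n}.png",cv2.cvtColor(s["pixels"],cv2.COLOR_RGB2BGR))
E
python3 - <<'E'
from h import *
for n in("scene","side"):
    s=r.snapshot(n);save(s,n+"0");W=world(s)
    np.savez(f"{n}0.npz",W=W,z=s["range_z"])
    print(n,s["K"][0],cv2.Rodrigues(np.array(s["rvec"],float))[0].round(2).tolist(),s["tvec"])
    for t in("indexer","panel","handle_top","plunger_block_top","column_top","key_square_top","key_disc_top","key_cross_top","key_bar_top","key_tri_top","key_stud_top","glass_work","gap_gauge"):
        for d in r.outline_of(s,t)[:2]:
            m=d["region"]&(s["range_z"]>0);p=W[m]
            print(t,round(d["score"],2),[int(x) for x in d["bbox"]],m.sum(),np.median(p,0).round(0) if len(p) else "",p[:,2].max().round() if len(p) else "")
print(r.sense())
E
```

```text
pics
scene [399.87626978   0.         321.84318715] [[0.2, 0.98, -0.01], [0.85, -0.18, -0.5], [-0.49, 0.09, -0.87]] [ -28.07747777 -381.92341998 1429.87758256]
panel 0.74 [393, 169, 489, 245] 2491 [572. 244.  50.] 95.0
handle_top 0.71 [235, 202, 318, 277] 3214 [ 540. -217.   37.] 222.0
plunger_block_top 0.89 [236, 189, 317, 292] 4730 [ 575. -198.   37.] 235.0
column_top 0.93 [236, 190, 322, 292] 4786 [ 573. -196.   37.] 235.0
key_disc_top 0.62 [419, 205, 438, 220] 142 [568. 213.  65.] 70.0
key_bar_top 0.67 [313, 171, 351, 210] 1034 [430. -24.  30.] 95.0
key_bar_top 0.4 [437, 196, 447, 207] 74 [545. 268.  65.] 71.0
key_tri_top 0.61 [437, 173, 449, 186] 96 [470. 300.  65.] 72.0
glass_work 0.97 [253, 214, 297, 252] 948 [ 557. -216.   65.] 220.0
glass_work 0.9 [163, 238, 206, 277] 1272 [ 555. -462.   30.] 95.0
gap_gauge 0.84 [328, 223, 371, 245] 494 [553. -11.   7.] 13.0
side [483.57418761   0.         323.09586962] [[-0.9, -0.43, 0.02], [-0.28, 0.54, -0.79], [0.34, -0.72, -0.61]] [ 412.21728021  299.79592316 1307.22006495]
indexer 0.9 [280, 150, 377, 236] 2792 [ 522. -160.   38.] 237.0

[... 792 characters left out ...]
.] 15.0
{'time': 1.4, 'joint_pos': array([-8.13237374e+01,  7.47156789e+00,  8.52650138e+01,  5.65601489e-04,
        8.72606683e+01, -4.89412101e+00]), 'qd': array([-0.01613011,  0.01605892,  0.0816401 ,  0.03914795,  0.08400638,
        0.00073365]), 'joint_efforts': array([-1.64811327e-04, -5.69309556e+01, -5.00849998e+01, -3.22506003e-04,
        1.33935588e-03, -1.22456413e-05]), 'tool_pos': array([ 140.80272401, -583.27544502,  231.31476817]), 'tcp_rot': array([ 1.79997212e+02, -3.28278481e-04,  1.35703566e+01]), 'ft_force': array([-0.48208838, -0.52890421,  0.33256778]), 'wrist_torque': array([ 0.01399542, -0.04726549,  0.00759167]), 'grip_force': 0.0, 'finger_gap': 85.24217982128637}
```

Run:
```python
import cv2,numpy as np
a=cv2.imread("pics/scene0.png")[150:310,150:510];b=cv2.imread("pics/side0.png")[140:350,190:430]
cv2.imwrite("pics/a.png",cv2.resize(a,None,fx=2.2,fy=2.2,interpolation=cv2.INTER_CUBIC))
cv2.imwrite("pics/b.png",cv2.resize(b,None,fx=2.8,fy=2.8,interpolation=cv2.INTER_CUBIC))
```

```text
(no output)
```

View pics/a.png

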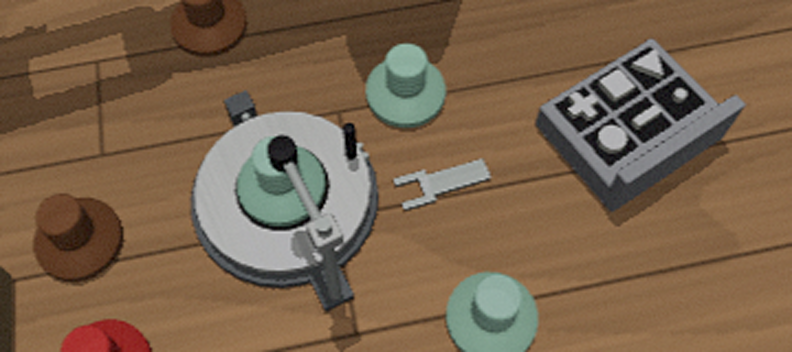

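View pics/b.png

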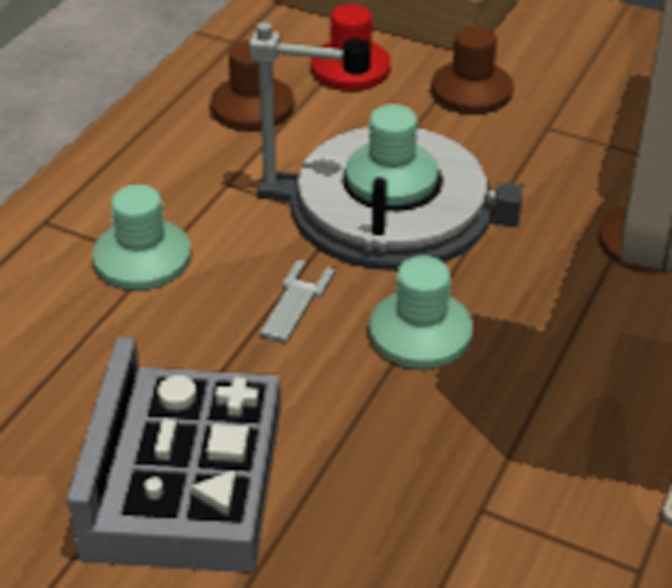

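The scene and side views agree on the layout. In the near row, from the table side, the keys are cross, square and triangle. In the far row they are disc, bar and stud. The handle stands at about (350,140) in the scene crop, and the plunger block at (240,105). Next I'll fit the geometry from the depth data.

```bash
cat > fit.py <<'E'
from h import *
from scipy.optimize import least_squares
lay={'cross':(-34,-58),'square':(-34,0),'tri':(-34,58),'disc':(24,-58),'bar':(24,0),'stud':(24,58)}
for n in("scene","side"):
    W=np.load(n+"0.npz")["W"].reshape(-1,3);pix=cv2.imread(f"pics/{n}0.png").reshape(-1,3).min(1)
    # panel top-face keys
    k=W[(W[:,2]>61)&(W[:,2]<76)&(abs(W[:,0]-530)<130)&(abs(W[:,1]-250)<140)&(pix>150)]
    from scipy.cluster.hierarchy import fcluster,linkage
    c=fcluster(linkage(k[:,:2],'single'),9,'distance')
    C=[]
    for i in set(c):
        p=k[c==i]
        if len(p)>10: 
            (cx,cy),wh,an=cv2.minAreaRect(p[:,:2].astype(np.float32)); C.append((cx,cy)); print(n,len(p),round(cx),round(cy),np.round(wh),p.mean(0).round(1))
    # disc top: boundary by circle fit
    d=W[(W[:,2]>32)&(W[:,2]<44)&(abs(W[:,0]-550)<170)&(abs(W[:,1]+190)<170)]
    cc,R=cv2.minEnclosingCircle(d[:,:2].astype(np.float32)); print("disc",np.round(cc),round(R),np.median(d[:,2]))
    near=W[np.hypot(W[:,0]-540,W[:,1]+190)<190]
    for nm,lo,hi in(("colm",226,245),("head",190,225),("mid",100,117),("glass top",118,140)):
        p=near[(near[:,2]>lo)&(near[:,2]<hi)]
        print(nm,len(p),np.median(p,0).round(0) if len(p) else "",p.min(0).round() if len(p) else "",p.max(0).round() if len(p) else "")
E
python3 fit.py
```

```text
scene 15 521 323 [10. 13.] [521.8 323.3  66.4]
scene 63 473 303 [32. 36.] [467.5 302.1  66.2]
scene 47 543 270 [11. 38.] [543.3 269.8  66. ]
scene 100 565 216 [32. 31.] [565.4 215.4  66. ]
scene 105 490 247 [32. 33.] [490.2 247.6  66.2]
scene 82 510 194 [34. 32.] [511.1 193.8  65.6]
disc [ 520. -162.] 166 36.95016308187163
colm 46 [ 678. -166.  232.] [ 670. -173.  226.] [ 685. -159.  235.]
head 487 [ 624. -181.  215.] [ 562. -210.  191.] [ 695. -148.  225.]
mid 95 [ 557. -182.  108.] [ 500. -236.  100.] [ 685. -107.  117.]
glass top 164 [ 545. -218.  127.] [ 508. -234.  118.] [ 685. -159.  138.]
side 19 520 325 [14. 11.] [520.1 325.5  67.7]
side 93 471 305 [33. 36.] [466.8 303.1  67.6]
side 123 488 250 [33. 34.] [488.  250.1  67.6]
side 48 541 274 [11. 37.] [541.2 272.6  67.6]
side 94 564 219 [32. 32.] [563.5 217.8  67.6]
side 78 511 195 [30. 35.] [510.4 195.7  67.4]
disc [ 502. -148.] 177 38.71398093305015
colm 21 [ 674. -159.  233.] [ 569. -199.  226.] [ 683. -154.  237.]
head 306 [ 617. -177.  211.] [ 559. -207.  193.] [ 694. -144.  225.]
mid 116 [ 521. -179.  109.] [ 498. -208.  100.] [679. -99. 117.]
glass top 204 [ 534. -196.  129.] [ 505. -230.  118.] [ 683. -155.  139.]
```

```bash
cat > fit2.py <<'E'
from h import *
from scipy.optimize import least_squares
import sys
def go(n,W,img):
    pix=img.reshape(-1,3);mx=pix.max(1)
    zt=37 if n=="scene" else 38.7
    m=(abs(W[:,2]-zt)<1.6)&(np.hypot(W[:,0]-535,W[:,1]+200)<150)
    d=W[m][:,:2]
    # robust outer edge
    c=np.array([535,-200.])
    for _ in range(20):
        a=np.arctan2(*(d-c).T[::-1]);q=np.hypot(*(d-c).T);b=np.digitize(a,np.linspace(-np.pi,np.pi,37))
        E=np.array([d[b==i][np.argmax(q[b==i])] for i in range(1,37) if (b==i).sum()>5])
        f=least_squares(lambda p:np.hypot(*(E-p[:2]).T)-p[2],[*c,112],loss='soft_l1',f_scale=2).x;c=f[:2]
    print(n,"disc",f.round(1),len(E),np.hypot(*(E-c).T).round(0))
    near=np.hypot(W[:,0]-c[0],W[:,1]-c[1])
    dark=(mx<45)
    h=(W[:,2]>50)&(W[:,2]<118)&(abs(near-98)<18)&dark
    p=W[h];print("handle",len(p),np.median(p,0).round(1),np.median(p[p[:,2]>95],0).round(1))
    p=W[(W[:,2]>33)&(W[:,2]<46)&(abs(near-139)<20)];print("block",len(p),np.median(p,0).round(1),p.min(0).round(),p.max(0).round())
    p=W[(W[:,2]>221)&(near<170)&(near>135)];print("col",len(p),np.median(p,0).round(1))
    g=W[(abs(W[:,2]-128)<5)&(near<45)];print("gtop",len(g),g.mean(0).round(1),np.array(cv2.minEnclosingCircle(g[:,:2].astype(np.float32))[0]).round(1))
if __name__=="__main__":
    for n in("scene","side"): go(n,np.load(n+"0.npz")["W"].reshape(-1,3),cv2.imread(f"pics/{n}0.png"))
E
python3 fit2.py
```

```text
scene disc [ 533.3 -206.5  111.4] 36 [124. 146. 144. 110. 111. 111. 109. 112. 111. 111. 111. 110. 112. 112.
 113. 112. 110. 112. 112. 112. 112. 111. 112. 111. 111. 111. 110. 111.
 117. 116. 108. 110. 111. 112. 109. 111.]
handle 63 [ 512.4 -112.1   90.5] [ 510.6 -112.2  108.8]
block 125 [ 404.5 -243.5   39.7] [ 380. -263.   33.] [ 686. -158.   46.]
col 52 [ 679.1 -165.5  231.7]
gtop 134 [ 538.4 -219.2  127.2] [ 535.8 -208.7]
side disc [ 530.3 -203.8  111.6] 33 [139. 144. 142. 108. 106. 110. 112. 112. 112. 110. 113. 112. 115. 110.
 111. 112. 150. 111. 111. 107. 112. 113. 108. 112. 112. 118. 110. 112.
 110. 109. 110. 112. 112.]
handle 71 [ 504.7 -106.2   82. ] [ 504.5 -105.9  109.1]
block 89 [ 401.1 -235.6   40.8] [ 379. -262.   33.] [ 680. -155.   46.]
col 28 [ 674.5 -159.3  232.6]
gtop 138 [ 532.3 -202.5  128.8] [ 530.3 -203.3]
```

```bash
cat > rel.py <<'E'
# usage: rel.py x y z yaw [x y z yaw ...] -> rows relative to present pose
import sys;from h import *
from scipy.spatial.transform import Rotation as Ro
s=r.sense();R0=Ro.from_euler('xyz',s["tcp_rot"],degrees=True);p0=s["tool_pos"]
print(s["time"],p0.round(1),s["tcp_rot"].round(1),s["ft_force"].round(1),s["joint_pos"].round(0))
a=np.array(sys.argv[1:],float).reshape(-1,4)
for t in a:
    print(t,(R0.inv().apply(t[:3]-p0)/1000).round(4).tolist(),(R0.inv()*Ro.from_euler('xyz',[180,0,t[3]],degrees=True)).as_rotvec().round(3).tolist())
E
python3 rel.py 400 -250 231 13.57 489 249 150 13.57
```

```text
1.4 [ 140.8 -583.3  231.3] [180.   -0.   13.6] [-0.5 -0.5  0.3] [-81.   7.  85.   0.  87.  -5.]
[ 400.   -250.    231.     13.57] [0.3302, -0.2632, 0.0003] [0.0, -0.0, 0.0]
[489.   249.   150.    13.57] [0.5338, -0.7273, 0.0813] [0.0, -0.0, 0.0]
```

```bash
python3 -m jog '[0.05,-0.04,0,0,0,0, 0.1,-0.08,0,0,0,0, 0.145,-0.116,0,0,0,0, 0.19,-0.152,0,0,0,0, 0.235,-0.188,0,0,0,0, 0.28,-0.224,0,0,0,0, 0.33,-0.263,0,0,0,0, 0.33,-0.263,0,0,0,0]' -1 30; python3 rel.py 489 249 150 13.57 489 249 90 13.57
```

```text
time: 2.4
tool_pos: [402.1, -246.8, 231.5]
tcp_rot: [-180.0, -0.1, 13.9]
ft_force: [0.0, -0.4, 0.1]
finger_gap: -0.0
grip_force: 0.0
2.4 [ 402.1 -246.8  231.5] [-1.80e+02 -1.00e-01  1.39e+01] [ 0.  -0.4  0.1] [-38. -13. 105.   0.  88.  38.]
[489.   249.   150.    13.57] [0.2036, -0.4603, 0.0819] [-0.0, -0.001, 0.006]
[489.   249.    90.    13.57] [0.2035, -0.4602, 0.1419] [-0.0, -0.001, 0.006]
```

```bash
python3 -m jog '[0.025,-0.057,0,0,0,0, 0.05,-0.114,0,0,0,0, 0.075,-0.171,0,0,0,0, 0.1,-0.228,0,0,0,0, 0.125,-0.285,0.01,0,0,0, 0.15,-0.342,0.025,0,0,0, 0.175,-0.399,0.05,0,0,0, 0.203,-0.46,0.08,0,0,0]'; python3 -m jog '[0,0,0,0,0,0, 0,0,0,0,0,0]'; python3 rel.py 489 249 90 13.57
```

```text
time: 3.4
tool_pos: [487.2, 229.9, 158.4]
tcp_rot: [180.0, -0.1, 13.5]
ft_force: [0.2, -0.8, 0.8]
finger_gap: -0.0
grip_force: 0.0
time: 3.65
tool_pos: [486.4, 227.9, 158.3]
tcp_rot: [180.0, 0.0, 13.6]
ft_force: [1.0, -1.3, -0.2]
finger_gap: 0.2
grip_force: 0.0
3.65 [486.4 227.9 158.3] [180.    0.   13.6] [ 1.  -1.3 -0.2] [ 20.   0. 100.  -0.  79.  96.]
[489.   249.    90.    13.57] [0.0075, -0.02, 0.0683] [0.001, 0.001, 0.0]
```

Run:
```python
from h import *
s=r.snapshot("side");W=world(s);np.savez("side1.npz",W=W)
s2=r.snapshot("wrist");save(s2,"w1");save(s,"s1")
W=world(s2).reshape(-1,3);print(np.percentile(W[:,2],[1,50,99]))
p=W[(abs(W[:,2]-66)<4)&(s2["pixels"].reshape(-1,3).min(1)>140)&(abs(W[:,0]-520)<90)&(abs(W[:,1]-250)<100)]
from scipy.cluster.vq import kmeans2
print(len(p))
if len(p)>50:
    g=np.zeros((200,220),np.uint8);g[(p[:,0]-430).astype(int),(p[:,1]-140).astype(int)]=1
    g=cv2.morphologyEx(g,cv2.MORPH_CLOSE,np.ones((5,5)))
    n,l,st,c=cv2.connectedComponentsWithStats(g)
    for i in range(1,n):
        if st[i,4]>40: print(st[i],(c[i][1]+430).round(1),(c[i][0]+140).round(1))
```

```text
[ -0.53337804   1.87244649 256.90468659]
5959
[138  16  38  41 781] 465.0 300.7
[  86   36   43   42 1112] 486.8 247.1
[ 34  58  40  41 867] 508.1 193.5
[175  81  16  16 188] 518.6 322.3
[109  98  40  26 490] 540.4 268.9
[ 58 115  35  35 959] 562.0 215.1
```

```bash
python3 -m jog '[0.007,-0.02,0.03,0,0,0, 0.007,-0.02,0.068,0,0,0, 0.007,-0.02,0.09,0,0,0, 0.007,-0.02,0.095,0,0,0, 0.007,-0.02,0.098,0,0,0, 0.007,-0.02,0.0985,0,0,0, 0.007,-0.02,0.0985,0,0,0]';  python3 rel.py 488.5 248.5 90 13.57 563.5 216.5 90 13.57 563.5 216.5 60 13.57
```

```text
time: 4.62
tool_pos: [489.5, 249.9, 61.4]
tcp_rot: [180.0, -0.2, 13.6]
ft_force: [-0.1, -2.5, 3.8]
finger_gap: -0.1
grip_force: 2.0
4.625 [489.5 249.9  61.4] [180.   -0.2  13.6] [-0.1 -2.5  3.8] [ 22.   8. 103.  -0.  69.  98.]
[488.5  248.5   90.    13.57] [-0.0013, 0.0011, -0.0286] [0.0, -0.003, -0.0]
[563.5  216.5   90.    13.57] [0.0641, 0.0498, -0.0285] [0.0, -0.003, -0.0]
[563.5  216.5   60.    13.57] [0.0641, 0.0498, 0.0015] [0.0, -0.003, -0.0]
```

```bash
python3 -m jog '[0,0,0.002,0,0,0, 0,0,0.0025,0,0,0, 0,0,0.0025,0,0,0]';  python3 rel.py 488.5 248.5 90 13.57 563.5 216.5 90 13.57 563.5 216.5 60 13.57
```

```text
time: 5.0
tool_pos: [489.6, 250.1, 59.8]
tcp_rot: [180.0, -0.2, 13.6]
ft_force: [-4.8, -6.7, 17.7]
finger_gap: -0.2
grip_force: 9.0
5.0 [489.6 250.1  59.8] [180.   -0.2  13.6] [-4.8 -6.7 17.7] [ 22.   8. 103.  -0.  69.  98.]
[488.5  248.5   90.    13.57] [-0.0014, 0.0013, -0.0302] [0.0, -0.003, 0.0]
[563.5  216.5   90.    13.57] [0.064, 0.05, -0.03] [0.0, -0.003, 0.0]
[563.5  216.5   60.    13.57] [0.0639, 0.05, -0.0] [0.0, -0.003, 0.0]
```

```bash
python3 -m jog '[0,0,-0.02,0,0,0, 0,0,-0.036,0,0,0, 0.032,0.025,-0.036,0,0,0, 0.064,0.05,-0.036,0,0,0, 0.064,0.05,-0.036,0,0,0, 0.064,0.05,-0.036,0,0,0]';  python3 rel.py 563.5 216.5 60 13.57
```

```text
time: 5.75
tool_pos: [561.7, 216.5, 93.1]
tcp_rot: [-180.0, 0.1, 13.5]
ft_force: [-0.9, 0.1, 0.2]
finger_gap: 0.4
grip_force: 0.0
5.75 [561.7 216.5  93.1] [-1.80e+02  1.00e-01  1.35e+01] [-0.9  0.1  0.2] [16. 14. 93.  0. 73. 93.]
[563.5  216.5   60.    13.57] [0.0018, 0.0004, 0.0331] [-0.0, 0.001, -0.0]
```

```bash
python3 -m jog '[0.001,0,0.018,0,0,0, 0.001,0,0.027,0,0,0, 0.001,0,0.031,0,0,0, 0.001,0,0.034,0,0,0, 0.001,0,0.0355,0,0,0, 0.001,0,0.0355,0,0,0, 0.001,0,0.0355,0,0,0]';  python3 rel.py 563.5 216.5 60 13.57
```

```text
time: 6.62
tool_pos: [562.3, 216.8, 59.8]
tcp_rot: [-180.0, 0.1, 13.6]
ft_force: [-14.6, -2.4, 19.1]
finger_gap: -0.3
grip_force: 9.7
6.625 [562.3 216.8  59.8] [-1.80e+02  1.00e-01  1.36e+01] [-14.6  -2.4  19.1] [16. 16. 94.  0. 70. 93.]
[563.5  216.5   60.    13.57] [0.0011, 0.0005, -0.0002] [-0.0, 0.002, 0.0]
```

```bash
python3 -m jog '[0,0,-0.03,0,0,0, 0,0,-0.08,0,0,0, 0,0,-0.135,0,0,0, 0,0,-0.135,0,0,0]' -0.3;  python3 rel.py 507 -70 200 45 507 -70 200 103
```

```text
time: 7.12
tool_pos: [566.8, 217.5, 199.9]
tcp_rot: [-180.0, -0.7, 13.6]
ft_force: [0.6, 0.4, -0.5]
finger_gap: 29.8
grip_force: 0.0
7.125 [566.8 217.5 199.9] [-180.    -0.7   13.6] [ 0.6  0.4 -0.5] [16.  9. 87. -0. 83. 93.]
[507. -70. 200.  45.] [-0.1256, 0.2655, -0.0017] [0.003, -0.011, -0.549]
[507. -70. 200. 103.] [-0.1256, 0.2655, -0.0017] [0.009, -0.009, -1.561]
```

```bash
python3 -m jog '[-0.016,0.033,0,0,0,-0.17, -0.032,0.066,0,0,0,-0.34, -0.048,0.1,0,0,0,-0.51, -0.064,0.133,0,0,0,-0.68, -0.08,0.166,0,0,0,-0.85, -0.096,0.2,0,0,0,-1.02, -0.112,0.233,0,0,0,-1.19, -0.1256,0.2655,0,0,0,-1.36]'; python3 -m jog '[0,0,0,0,0,-0.16, 0,0,0,0,0,-0.2, 0,0,0,0,0,-0.2]'
cat > m.py <<'E'
from h import *
from fit2 import go
s=r.snapshot("wrist");np.savez("w2.npz",W=world(s));save(s,"w2")
W=world(s).reshape(-1,3);img=s["pixels"][:,:,::-1]
mx=img.reshape(-1,3).max(1)
h=(W[:,2]>85)&(W[:,2]<118)&(np.hypot(W[:,0]-507,W[:,1]+110)<35)&(mx<70)
p=W[h];print(len(p),np.median(p,0).round(1));q=p[p[:,2]>107];print(len(q),q.mean(0).round(1),q.min(0).round(),q.max(0).round())
try: go("scene",W,img)
except Exception as e: print(e)
E
python3 m.py; python3 rel.py 507 -109 180 104.3
```

```text
time: 8.12
tool_pos: [502.8, -72.2, 192.2]
tcp_rot: [-180.0, 0.0, 91.8]
ft_force: [-0.1, 0.3, -0.1]
finger_gap: 29.9
grip_force: 0.0
time: 8.5
tool_pos: [503.1, -71.2, 192.2]
tcp_rot: [-180.0, -0.0, 102.9]
ft_force: [-0.0, 0.6, -0.8]
finger_gap: 29.9
grip_force: 0.0
351 [ 503.9 -107.6  110.8]
219 [ 504.2 -111.1  111.3] [ 497. -120.  107.] [ 512. -104.  113.]
scene disc [ 526.8 -186.6   97.2] 24 [108. 111.  88.  92.  95.  86. 110. 154. 105. 103. 100.  97.  95.  93.
  92.  91.  97.  98.  93.  95.  96.  99. 102. 105.]
handle 0 [nan nan nan] [nan nan nan]
block 19 [ 675.1 -158.    36.1] [ 670. -159.   33.] [ 679. -157.   43.]
col 19114 [510.3 -51.9 277.8]
gtop 335 [ 527.5 -184.2  127.1] [ 529.  -189.2]
8.55 [503.2 -71.  192.4] [-180.    -0.   102.9] [-0.5  0.6 -0.8] [-14.  -6. 103.  -0.  83. -27.]
[ 507.  -109.   180.   104.3] [-0.0378, -0.0047, 0.0124] [-0.001, -0.0, -0.025]
  return _methods._mean(a, axis=axis, dtype=dtype,
  ret = um.true_divide(
```

View pics/w2.png

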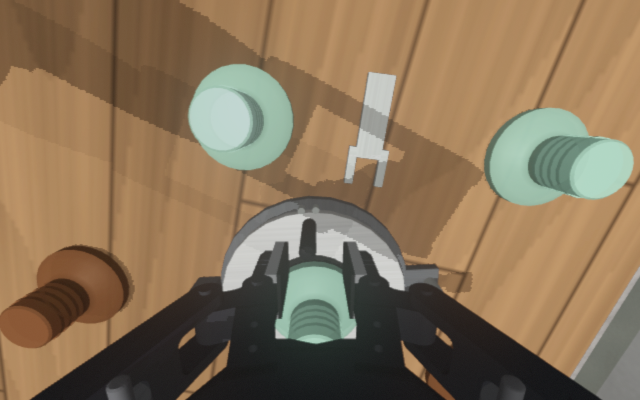

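Wrist view: the handle top is at (308,237), between the fingers in their closing direction and ahead of them. The glass stands clear at (315,300). I'll move over the handle and down.

```bash
python3 rel.py 504.5 -111.5 192 104.3; python3 -m jog '[-0.02,-0.002,0,0,0,-0.02, -0.0395,-0.0075,0,0,0,-0.025, -0.0395,-0.0075,0,0,0,-0.025]'; python3 rel.py 504.5 -111.5 80 104.3
```

```text
8.55 [503.2 -71.  192.4] [-180.    -0.   102.9] [-0.5  0.6 -0.8] [-14.  -6. 103.  -0.  83. -27.]
[ 504.5 -111.5  192.   104.3] [-0.0397, -0.0078, 0.0004] [-0.001, -0.0, -0.025]
time: 8.93
tool_pos: [504.8, -112.0, 192.6]
tcp_rot: [-180.0, 0.0, 104.3]
ft_force: [0.5, 1.1, -0.4]
finger_gap: 30.0
grip_force: 0.0
8.925 [ 504.8 -112.   192.6] [-180.     0.   104.3] [ 0.5  1.1 -0.4] [-18.  -4. 101.  -0.  83. -32.]
[ 504.5 -111.5   80.   104.3] [0.0005, -0.0002, 0.1126] [-0.0, 0.0, -0.001]
```

```bash
python3 -m jog '[0,0,0.04,0,0,0, 0,0,0.075,0,0,0, 0,0,0.1,0,0,0, 0,0,0.112,0,0,0, 0,0,0.112,0,0,0]'; python3 -m jog '[0,0,0,0,0,0, 0,0,0,0,0,0, 0,0,0,0,0,0, 0,0,0,0,0,0]' -1 20
python3 - <<'E'
from h import *
s=r.sense();c=np.array([532,-205.]);p=s["tool_pos"][:2];d=p-c;print(p.round(1),np.hypot(*d).round(1),np.degrees(np.arctan2(d[1],d[0])).round(1),s["tcp_rot"].round(1),s["ft_force"].round(1))
yaw=np.radians(s["tcp_rot"][2])
for a in range(8,97,8):
    q=np.radians(a);e=np.array([[np.cos(q),-np.sin(q)],[np.sin(q),np.cos(q)]])@d-d
    print(a,(e@[np.cos(yaw),np.sin(yaw)]/1000).round(4),(e@[np.sin(yaw),-np.cos(yaw)]/1000).round(4),(-q).round(3))
E
```

```text
time: 9.55
tool_pos: [504.5, -110.6, 80.4]
tcp_rot: [-179.9, -0.1, 104.4]
ft_force: [-0.0, 0.0, -0.8]
finger_gap: 29.5
grip_force: 0.0
time: 10.05
tool_pos: [505.8, -111.2, 82.1]
tcp_rot: [179.9, 0.0, 104.4]
ft_force: [-1.2, 3.0, 5.7]
finger_gap: 15.1
grip_force: 21.0
[ 505.8 -111.2] 97.4 105.6 [179.9   0.  104.4] [-1.2  3.   5.7]
8 -0.0012 -0.0135 -0.14
16 -0.0044 -0.0268 -0.279
24 -0.0093 -0.0394 -0.419
32 -0.0159 -0.0513 -0.559
40 -0.0241 -0.0621 -0.698
48 -0.0338 -0.0717 -0.838
56 -0.0447 -0.0798 -0.977
64 -0.0566 -0.0863 -1.117
72 -0.0693 -0.0911 -1.257
80 -0.0825 -0.0941 -1.396
88 -0.0961 -0.0953 -1.536
96 -0.1096 -0.0945 -1.676
```

```bash
python3 -m jog '[-0.0003,-0.0068,0,0,0,-0.07, -0.0012,-0.0135,0,0,0,-0.14, -0.0025,-0.0202,0,0,0,-0.21, -0.0044,-0.0268,0,0,0,-0.28, -0.0066,-0.0332,0,0,0,-0.349, -0.0093,-0.0394,0,0,0,-0.419, -0.0124,-0.0455,0,0,0,-0.489, -0.0159,-0.0513,0,0,0,-0.559]'
cat > arc.py <<'E'
from h import *
s=r.sense();c=np.array([532,-205.]);p=s["tool_pos"][:2];d=p-c;print(p.round(1),np.hypot(*d).round(1),np.degrees(np.arctan2(d[1],d[0])).round(1),s["tcp_rot"].round(1),s["ft_force"].round(1))
yaw=np.radians(s["tcp_rot"][2])
for a in range(6,63,6):
    q=np.radians(a);e=np.array([[np.cos(q),-np.sin(q)],[np.sin(q),np.cos(q)]])@d-d
    print(a,(e@[np.cos(yaw),np.sin(yaw)]/1000).round(4),(e@[np.sin(yaw),-np.cos(yaw)]/1000).round(4),(-q).round(3))
E
python3 arc.py
```

```text
time: 11.05
tool_pos: [459.3, -139.3, 82.1]
tcp_rot: [180.0, 0.0, 136.5]
ft_force: [-3.8, 4.5, 9.1]
finger_gap: 15.4
grip_force: 21.4
[ 459.3 -139.3] 98.0 137.9 [180.    0.  136.5] [-3.8  4.5  9.1]
6 -0.0008 -0.0102 -0.105
12 -0.0026 -0.0203 -0.209
18 -0.0055 -0.0302 -0.314
24 -0.0094 -0.0396 -0.419
30 -0.0142 -0.0487 -0.524
36 -0.02 -0.0571 -0.628
42 -0.0267 -0.065 -0.733
48 -0.0341 -0.072 -0.838
54 -0.0422 -0.0783 -0.942
60 -0.0509 -0.0837 -1.047
```

```bash
python3 -m jog '[-0.0008,-0.0102,0,0,0,-0.105, -0.0026,-0.0203,0,0,0,-0.209, -0.0055,-0.0302,0,0,0,-0.314, -0.0094,-0.0396,0,0,0,-0.419, -0.0142,-0.0487,0,0,0,-0.524, -0.02,-0.0571,0,0,0,-0.628, -0.0267,-0.065,0,0,0,-0.733, -0.0267,-0.065,0,0,0,-0.733]'
python3 arc.py|head -6
python3 - <<'E'
from h import *
for n in("scene","side"):
    s=r.snapshot(n);save(s,n+"2");W=world(s)
    for t in("plunger_block_top",):
        pass
a=cv2.imread("pics/scene2.png")[180:300,220:340];b=cv2.imread("pics/side2.png")[140:250,270:390]
cv2.imwrite("pics/c.png",np.hstack([cv2.resize(a,(400,400),interpolation=2),cv2.resize(b,(400,400),interpolation=2)]))
E
```

```text
time: 12.05
tool_pos: [433.1, -206.2, 82.1]
tcp_rot: [-179.9, -0.1, 178.5]
ft_force: [-9.0, 0.8, 12.7]
finger_gap: 15.5
grip_force: 21.6
[ 433.1 -206.2] 98.9 -179.3 [-1.799e+02 -1.000e-01  1.785e+02] [-9.   0.8 12.7]
6 -0.0009 -0.0103 -0.105
12 -0.003 -0.0205 -0.209
18 -0.006 -0.0304 -0.314
24 -0.0101 -0.0399 -0.419
30 -0.0152 -0.0489 -0.524
```

View pics/c.png

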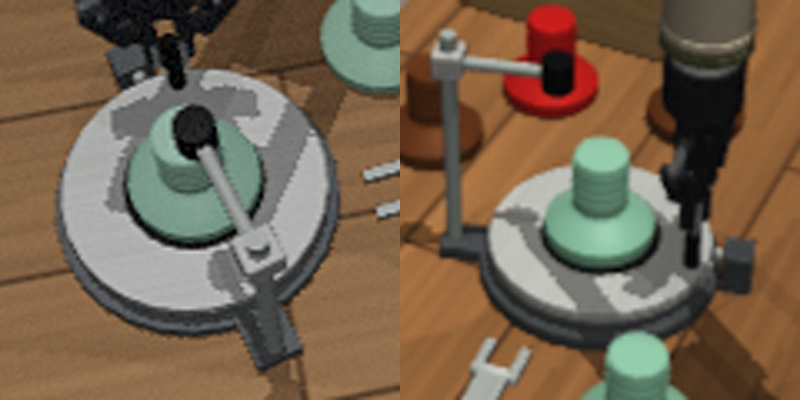

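The handle is now at (175,75) in the scene crop, about 15° short of the plunger block at (125,65). The glass is upright and centred.

```bash
python3 -m jog '[-0.0009,-0.0103,0,0,0,-0.105, -0.0018,-0.0155,0,0,0,-0.16, -0.003,-0.0205,0,0,0,-0.209, -0.003,-0.0205,0,0,0,-0.209]'; python3 -m jog '[-0.0002,-0.0034,0,0,0,-0.035, -0.0002,-0.0034,0,0,0,-0.035]'
python3 arc.py|head -3
```

```text
time: 12.65
tool_pos: [435.5, -226.6, 82.0]
tcp_rot: [-179.9, -0.1, -169.6]
ft_force: [-7.8, -2.5, 8.9]
finger_gap: 15.5
grip_force: 21.4
time: 12.9
tool_pos: [436.5, -230.3, 81.9]
tcp_rot: [-179.9, -0.1, -167.6]
ft_force: [-6.5, -5.6, 7.2]
finger_gap: 15.5
grip_force: 21.3
[ 436.5 -230.3] 98.8 -165.1 [-1.799e+02 -1.000e-01 -1.676e+02] [-6.5 -5.6  7.2]
6 -0.001 -0.0103 -0.105
12 -0.003 -0.0204 -0.209
```

```bash
python3 -m jog '[-0.0001,-0.0022,0,0,0,-0.023, -0.0001,-0.0022,0,0,0,-0.023]'
python3 arc.py|head -1; python3 -m jog '[0,0,0,0,0,0, 0,0,0,0,0,0, 0,0,0,0,0,0]' -0.3; python3 rel.py
python3 - <<'E'
from h import *
from fit2 import go
for n in("scene","side"):
    s=r.snapshot(n);save(s,n+"3")
a=cv2.imread("pics/scene3.png")[180:300,220:340];b=cv2.imread("pics/side3.png")[170:230,330:390]
cv2.imwrite("pics/d.png",np.hstack([cv2.resize(a,(400,400),interpolation=2),cv2.resize(b,(400,400),interpolation=2)]))
E
```

```text
time: 13.15
tool_pos: [437.1, -232.5, 81.9]
tcp_rot: [-179.9, -0.1, -166.3]
ft_force: [-6.6, -3.6, 6.4]
finger_gap: 15.4
grip_force: 21.3
[ 437.1 -232.5] 98.8 -163.8 [-1.799e+02 -1.000e-01 -1.663e+02] [-6.6 -3.6  6.4]
time: 13.52
tool_pos: [437.5, -230.7, 80.8]
tcp_rot: [180.0, -0.0, -166.3]
ft_force: [0.3, -0.2, -0.5]
finger_gap: 29.7
grip_force: 0.0
13.525 [ 437.5 -230.7   80.8] [ 180.    -0.  -166.3] [ 0.3 -0.2 -0.5] [ -34.   -2.  111.    0.   71. -137.]
```

View pics/d.png

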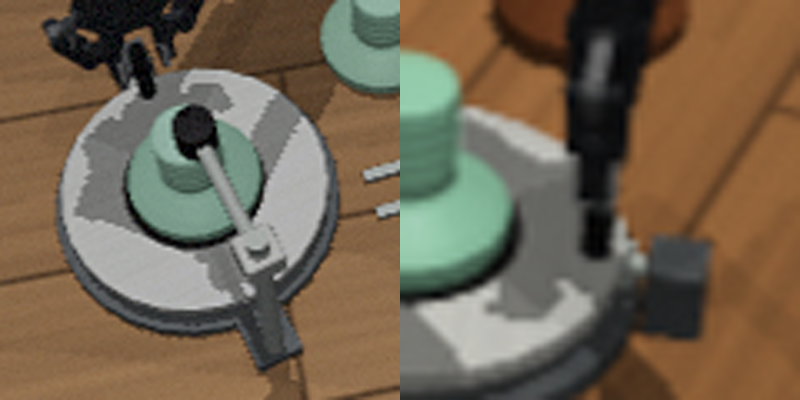

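The handle now stands in front of the block (scene crop 140,85). I'll lift clear and measure it.

```bash
python3 -m jog '[0,0,-0.02,0,0,0, 0,0,-0.06,0,0,0, 0,0,-0.1,0,0,0, 0,0,-0.12,0,0,0]'; python3 -m jog '[-0.03,0,0,0,0,0, -0.04,0,0,0,0,0, -0.04,0,0,0,0,0]'
cat > chk.py <<'E'
from h import *
for n in("wrist","scene","side"):
    s=r.snapshot(n);save(s,n+"4");W=world(s).reshape(-1,3);mx=s["pixels"].reshape(-1,3).max(1)
    p=W[(W[:,2]>100)&(W[:,2]<118)&(np.hypot(W[:,0]-438,W[:,1]+232)<25)&(mx<80)]
    b=W[(W[:,2]>37)&(W[:,2]<45)&(np.hypot(W[:,0]-398,W[:,1]+244)<24)&(mx<120)]
    print(n,"handle",len(p),p.mean(0).round(1) if len(p) else "",p[:,:2].min(0).round(1) if len(p) else "",p[:,:2].max(0).round(1) if len(p) else "")
    if len(b)>5: print(" block",len(b),b.mean(0).round(1),np.round(cv2.minAreaRect(b[:,:2].astype(np.float32))[0],1))
a=cv2.imread("pics/wrist4.png");cv2.imwrite("pics/e.png",a)
E
python3 chk.py
```

```text
time: 14.12
tool_pos: [438.5, -231.4, 203.7]
tcp_rot: [-179.9, 0.1, -166.3]
ft_force: [0.4, 0.2, -0.3]
finger_gap: 29.5
grip_force: 0.0
time: 14.5
tool_pos: [476.3, -221.0, 200.2]
tcp_rot: [179.9, -0.1, -166.2]
ft_force: [-0.6, 0.8, -0.7]
finger_gap: 29.7
grip_force: 0.0
wrist handle 206 [ 435.8 -234.   111.1] [ 428.6 -240.5] [ 443.  -227.6]
 block 679 [ 396.9 -245.6   40.9] [ 397.1 -245.5]
scene handle 32 [ 441.4 -233.2  108.4] [ 433.  -240.5] [ 447.6 -225.9]
 block 54 [ 399.6 -249.7   40.3] [ 400.1 -245. ]
side handle 18 [ 437.  -229.3  108. ] [ 430.4 -236.2] [ 443.6 -225. ]
 block 64 [ 398.4 -242.1   41.5] [ 398.7 -242.2]
```

View pics/e.png

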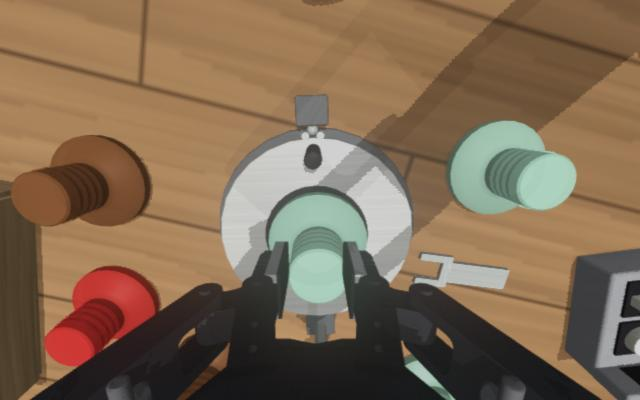

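Wrist view: the plunger ball at (312,130) sits between the two studs at (305,135) and (321,135). The handle at (312,157) is lined up with the block, so the disc is seated. Next is the cross key.

```bash
python3 rel.py 510 194.5 150 -166.2
```

```text
14.65 [ 475.6 -221.4  200.3] [ 1.800e+02 -1.000e-01 -1.663e+02] [0.1 0.3 0.1] [ -31.   -3.   99.   -0.   84. -134.]
[ 510.   194.5  150.  -166.2] [-0.132, 0.3958, 0.0505] [0.001, -0.001, -0.002]
```

```bash
python3 -m jog '[-0.018,0.055,0,0,0,0, -0.037,0.11,0,0,0,0, -0.055,0.165,0,0,0,0, -0.073,0.22,0,0,0,0, -0.092,0.275,0,0,0,0, -0.11,0.33,0.01,0,0,0, -0.127,0.38,0.03,0,0,0, -0.132,0.396,0.05,0,0,0]' -1; python3 -m jog '[0,0,0,0,0,0, 0,0,0,0,0,0]'; python3 rel.py 510 194.5 60 -166.2
```

```text
time: 15.65
tool_pos: [510.4, 196.8, 150.3]
tcp_rot: [180.0, 0.0, -166.1]
ft_force: [0.4, -0.3, -0.6]
finger_gap: -0.1
grip_force: 0.0
time: 15.9
tool_pos: [511.0, 193.2, 151.3]
tcp_rot: [-180.0, -0.0, -166.4]
ft_force: [-0.3, -0.2, 0.2]
finger_gap: -0.0
grip_force: 0.0
15.9 [511.  193.2 151.3] [-180.    -0.  -166.4] [-0.3 -0.2  0.2] [ 15.   2.  99.  -0.  78. -88.]
[ 510.   194.5   60.  -166.2] [0.0007, 0.0016, 0.0913] [-0.001, -0.0, -0.003]
```

```bash
python3 -m jog '[0.0007,0.0016,0.03,0,0,0, 0.0007,0.0016,0.06,0,0,0, 0.0007,0.0016,0.08,0,0,0, 0.0007,0.0016,0.088,0,0,0, 0.0007,0.0016,0.092,0,0,0, 0.0007,0.0016,0.0935,0,0,0, 0.0007,0.0016,0.0935,0,0,0, 0.0007,0.0016,0.0935,0,0,0]';  python3 rel.py 541.5 270.5 90 -166.2
```

```text
time: 16.9
tool_pos: [510.5, 195.0, 59.9]
tcp_rot: [-179.9, 0.0, -166.3]
ft_force: [-9.3, -7.5, 13.8]
finger_gap: -0.4
grip_force: 6.8
16.9 [510.5 195.   59.9] [-179.9    0.  -166.3] [-9.3 -7.5 13.8] [ 16.   8. 103.  -0.  69. -88.]
[ 541.5  270.5   90.  -166.2] [-0.048, 0.066, -0.0301] [-0.001, 0.001, -0.002]
```

```bash
python3 -m jog '[0,0,-0.02,0,0,0, 0,0,-0.036,0,0,0, -0.024,0.033,-0.036,0,0,0, -0.048,0.066,-0.036,0,0,0, -0.048,0.066,-0.036,0,0,0, -0.048,0.066,-0.036,0,0,0]';  python3 rel.py 541.5 270.5 60 -166.2
```

```text
time: 17.65
tool_pos: [540.8, 271.3, 93.8]
tcp_rot: [-180.0, 0.0, -166.3]
ft_force: [0.2, 0.8, 0.0]
finger_gap: 0.5
grip_force: 0.0
17.65 [540.8 271.3  93.8] [-180.     0.  -166.3] [0.2 0.8 0. ] [ 22.  14.  92.  -0.  73. -82.]
[ 541.5  270.5   60.  -166.2] [-0.0004, -0.0009, 0.0338] [-0.0, 0.0, -0.001]
```

```bash
python3 -m jog '[0,-0.001,0.018,0,0,0, 0,-0.001,0.027,0,0,0, 0,-0.001,0.031,0,0,0, 0,-0.001,0.034,0,0,0, 0,-0.001,0.036,0,0,0, 0,-0.001,0.036,0,0,0, 0,-0.001,0.036,0,0,0]'; python3 -m jog '[0,0,-0.03,0,0,0, 0,0,-0.08,0,0,0, 0,0,-0.12,0,0,0, 0,0,-0.12,0,0,0, 0,0,-0.12,0,0,0]'; python3 chk.py
python3 - <<'E'
from h import *
s=r.snapshot("wrist");W=world(s).reshape(-1,3)
p=W[(W[:,2]>58)&(W[:,2]<72)&(s["pixels"].reshape(-1,3).min(1)>140)&(abs(W[:,0]-520)<90)&(abs(W[:,1]-250)<100)]
for n,x,y in(("sq",488,248),("disc",563,216),("cross",510,194),("bar",541,270),("tri",467,302),("stud",520,323)):
    q=p[np.hypot(p[:,0]-x,p[:,1]-y)<12];print(n,len(q),np.median(q[:,2]).round(1) if len(q) else "")
a=cv2.imread("pics/scene4.png")[150:310,150:510];cv2.imwrite("pics/f.png",cv2.resize(a,None,fx=2.2,fy=2.2,interpolation=2))
E
```

```text
time: 18.52
tool_pos: [540.6, 269.8, 59.8]
tcp_rot: [-179.9, -0.1, -166.3]
ft_force: [-12.7, -9.2, 22.9]
finger_gap: -0.3
grip_force: 11.2
time: 19.15
tool_pos: [540.9, 270.5, 177.0]
tcp_rot: [180.0, -0.0, -166.3]
ft_force: [0.0, -0.3, -0.2]
finger_gap: -0.0
grip_force: 0.0
wrist handle 0   
scene handle 31 [ 440.9 -233.2  108.2] [ 431.8 -240.5] [ 447.6 -226. ]
 block 59 [ 400.3 -249.    40.4] [ 401.2 -245.1]
side handle 19 [ 437.  -229.3  108.2] [ 430.6 -240.8] [ 443.4 -220.9]
 block 64 [ 398.2 -243.    41.1] [ 399. -245.]
sq 605 67.0
disc 480 67.0
cross 532 67.0
bar 316 66.8
tri 615 67.0
stud 213 66.8
```

View pics/f.png

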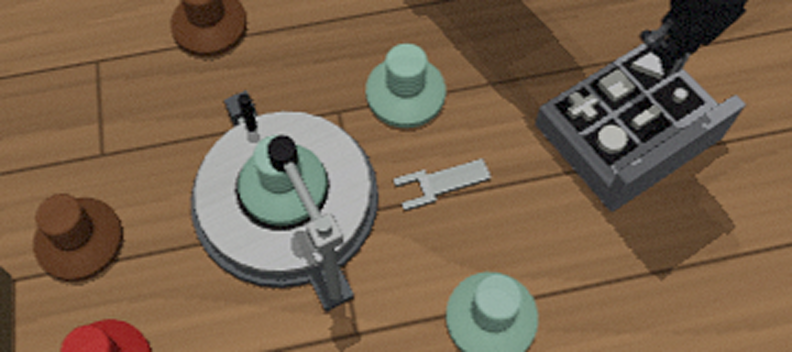

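All six keys are up, and the handle (250,115) is at the block. The work glass is centred and the bystanders haven't moved, so I'm handing in.

```bash
python3 -c "
from bench import r
print(r.hand_in())"
```

```text
the job is handed in; nothing more can be done
None
```

I handed the job in after about 19 s of the 64 s: square and round keys pressed, table turned into its detent, then plus and bar keys pressed. The last pictures show all six keys up, the work glass centred and the bystanders unmoved, but the hand-in gave no verdict.

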